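# Squeeze the bamboo slips, then hold the press lid open

## Task

Squeeze the bamboo slips in the small wooden press: swing the toggle clamp's arm over until its rubber foot stands on the closed lid, leave it down for two seconds, then swing it right back to its stop. Then lift the press lid to 45 degrees and finish while still holding it steady there with the gripper, so that the maker can take the slips out; do not lift the lid before the clamp is back, and leave the other things on the bench where they are.

Things in the scene. Friction and masses are not known exactly. Their poses are not given: they have to be found in the camera images.
- press: fixed wooden press, 200 (x) x 220 (y) x 85 mm high without lid; origin under its centre; x axis from the lid's free front edge to its hinge (away from the robot), z up. Plywood lid 178 x 220 x 12 mm, top at 97 mm when closed, a batten near its -y end 12 mm higher. Bamboo slips stick out of the -y end by about 70 mm, 82 mm high. The toggle clamp stands at the +y end
- lid_hinge (a point): middle of the lid's hinge line, 91 mm above the bench; its axes are those of the press, the hinge line runs along its y
- lid_bar (a point): centre of the lid's round steel pull bar, 12 mm thick, 100 mm long along the press's y (90 mm clear between its two rods), 44 mm clear in front of the lid's front edge. Lid closed: 231 mm in front of the hinge (press -x) and 24 mm above it; it goes round the hinge with the lid. Below it only low things (a block 25 mm high)
- lid (a joint): lid angle in rad: 0 closed, pi/4 is 45 degrees, at most 1.75; the lid (about 0.45 kg, no stay) falls shut when let go
- clamp_hinge (a point): pivot of the toggle clamp's arm on its steel stand, 142 mm above the bench; its x axis runs along the pivot, -y points from the stand over the lid, z up
- clamp_bar (a point): centre of the cross bar at the free end of the clamp arm's steel loop: round, 12 mm thick, 84 mm long (74 mm clear between the loop's sides), parallel to the pivot and 125 mm from it; 46 mm clear between it and the loop's inner bar. Arm down: level with the pivot, 45 mm above the lid
- clamp (a joint): angle of the clamp arm in rad: 0 down, level over the lid (pivot's -y), its rubber foot on it; pi/2 upright; 2.0 thrown back at its stop, leaning away from the press (where it starts). The bar is at -y cos(angle), +z sin(angle) from the pivot. No latch: the arm (0.28 kg) falls by its weight to whichever side of upright it is on and stays there
- glue: white glue bottle, 54 mm across, 120 mm high; origin under its centre; loose, to be left alone
- mallet: wooden mallet lying down, 240 mm long; origin under it; loose, to be left alone
- teacup: blue ceramic cup, 72 mm across, 60 mm high; origin under its centre; loose, to be left alone
- bowl: white ceramic bowl, 100 mm across, 45 mm high; origin under its centre; loose, to be left alone
- brush: glue brush lying down; origin under it; loose, to be left alone
- culm: short upright piece of green bamboo, 42 mm across, 90 mm high; origin under its centre; loose, to be left alone
- wedge: small wooden block 70 x 35 x 25 mm; origin under its centre; loose, to be left alone
There are look-alikes about, which are no part of the job. There is more than one size of the part that bears clamp_hinge; the job needs the largest.

How it is judged:
By the outcome, as a careful person would: the job done as asked, in the order asked, and still so for the second after the job is handed in, while the arm keeps its last pose, push and grip.
It also fails if it takes over 61 s, if anything falls off the work surface, if the arm or the gripper's body presses on something with over 40 N, if the wrist force passes 120 N, or if a joint passes its speed limit or range.

## Robot

A 6-joint arm with a two-finger parallel gripper is mounted at the origin on the work surface. World frame = base frame: x ahead of the robot, y to its left, z up, the work surface at z = 0. Lengths are in m, angles in rad, forces in N, time in s.
With the tool pointing down it reaches from about 0.325 to 0.775 m from the base axis. Payload 9.3 kg.
Tool frame: the origin (TCP) lies at the very end of the fingers, on their centre line; the grasp point (between the pads) lies 19 mm behind it; z points along the fingers, x is the direction in which the jaws open and shut, and the axes are right-handed (so a half turn about z gives the same grasp; the last joint's range is limited). The gripper opens to 85 mm and grips with 20 to 120 N. Pads are 22 mm wide; open, the fingers measure 114 mm over their backs; the gripper's body (76 mm by 85 mm) begins 54 mm behind the grasp point. The pads swing forward as they close: fully open they stand 13 mm farther back than shut.
Start: joints at [1.187, 0.259, 0.021, 1.334, 0, 1.418], TCP at [0.126, 0.535, 0.231] pointing down, gripper open.
Joint ranges: [-3.04, 3.04], [-0.91, 1.82], [-1.04, 1.36], [-1.92, 1.95], [-1.52, 1.45], [-3.14, 3.14]. Speed limits (rad/s): [2.22, 2.22, 2.79, 3.14, 3.14, 3.14].

## Interface

Orientations are given as a rotation vector (axis times angle).
In Python, from rig import manip gives the robot as it stands.
- The arm moves only by the tool arm_command, never from a script. Its argument "deltas" is one flat list of numbers, 6 for each row, row after row: the shift along the tool's x, y, z as a fraction of full scale, then the turn, a rotation vector about the tool's x, y, z as a fraction of full scale. A call has 1 to 20 rows; each row is the pose to reach, as a shift and turn from the pose measured when the call began, along the tool's axes at that moment; what a row does not reach only later rows make up. Full scale, the value 1, is 150 mm for a shift and 45 degrees for a turn. A row lasts 1/10 s, in which the tool goes at most 50 mm and 8.59 degrees, less where a joint would pass 70% of its speed; a pose out of reach is approached as far as the arm can. A call with a number of a shift or a turn outside -1 to 1 is refused whole. A call with a gripper value outside its range is refused whole. "jaw" is the opening, from 0 (shut) to 1 (fully open), set as the call begins (left out, the last holds). The fingers move at their own pace and stop on an object; "grip_force" is the grip in N (left out, the last holds). Time passes only in rows, so rows that repeat a pose let the fingers close. It gives the time, the measured TCP pose, the force and the opening at its end, in the units of the state.
- manip.state(): the state, without advancing time (a new reading comes with each control period).
- manip.capture(name): name is "side" or "top"; returns a dict with "img" (400x640x3 uint8, red, green, blue), "range_z" (400x640 float32, m along the optical axis (not along the pixel's ray), 0 where there is no reading), "fov_y" (degrees; the focal length in pixels is half the picture's height over the tangent of half this angle, whatever the lens; pixels are square), "cx", "cy" (the principal point, pixels), "distortion" ([k1, k2, p1, p2, k3] as OpenCV has them; the pictures are not rectified), "origin" and "orientation" of the camera in the world. Camera axes: x right, y up, looking along -z (the intrinsics and any distortion apply to the point x, -y, -z); pixel columns grow to the right and rows downward; lengths in m; the calibration is good to about 2 mm. A picture is of the moment at which its call begins.
- manip.close_job(): hands the job in, once; it reports no verdict.
The state is a dict: "clock": time; "joints": joint angles; "joint_velocities": joint speeds; "joint_torque": joint torques, N m; "eef_pos": TCP position; "eef_rot": TCP orientation; "ft_force": force on the tool from outside, world axes, zero at the start; "torque": the same for the moment, N m; "gripper_width": opening from 0.0 (shut) to 1.0 (fully open).
Only numpy, scipy, OpenCV 4.12 (cv2) and the standard library are available. Lean on these libraries where they do the work, as an engineer would, in place of code of your own. Each camera call takes 0.05 s, during which the arm holds its last target. There are 200 camera calls.

## Working session

There is one attempt and no reset: what is moved stays moved. The work goes in short steps, Python scripts to look and compute and a tool call to move; the robot and the scene stay as the last step left them, time stands still between calls to the robot, and variables do not carry over. Pictures are saved under pics/ and viewed, about 8 in all and at most 12, crops included, and the job is handed in when it is done.

Besides the shell and the picture viewer there is one more tool, called after "Emit:" as name(argument=value, ...) on one line, values as JSON. arm_command: Moves the arm, as the interface text tells. Its arguments: {"type":"object","properties":{"deltas":{"type":"array","items":{"type":"number"}},"jaw":{"type":"number"},"grip_force":{"type":"number"}},"required":["deltas"]}

```bash
mkdir -p pics; ls
cat > h.py <<'E'
import numpy as np, cv2
from rig import manip
from scipy.spatial.transform import Rotation as R
def cam(n):
    c=manip.capture(n); f=200/np.tan(np.radians(c['fov_y'])/2)
    c['K']=np.array([[f,0,c['cx']],[0,f,c['cy']],[0,0,1]]); c['D']=np.array(c['distortion'],float)
    o=np.array(c['orientation'],float); c['R']=o if o.shape==(3,3) else R.from_rotvec(o).as_matrix()
    return c
def rays(c,px):
    u=cv2.undistortPoints(np.array(px,float).reshape(-1,1,2),c['K'],c['D']).reshape(-1,2)
    return np.c_[u[:,0],-u[:,1],-np.ones(len(u))]@c['R'].T
def plane(c,px,z):
    d=rays(c,px); o=np.array(c['origin']); return o+d*((z-o[2])/d[:,2])[:,None]
def pts(c):
    v,u=np.mgrid[0:400,0:640]; d=rays(c,np.c_[u.ravel(),v.ravel()])
    P=np.array(c['origin'])+d*c['range_z'].reshape(-1,1); P[c['range_z'].ravel()==0]=np.nan
    return P.reshape(400,640,3)
def proj(c,P):
    q=(np.array(P,float).reshape(-1,3)-c['origin'])@c['R']; q=q*[1,-1,-1]
    return cv2.projectPoints(q,np.zeros(3),np.zeros(3),c['K'],c['D'])[0].reshape(-1,2)
def save(c,n): cv2.imwrite('pics/'+n,c['img'][...,::-1])
E
python3 - <<'E'
from h import *
for n in('top','side'):
    c=cam(n); save(c,n+'0.png'); print(n,c['origin'],c['orientation'],c['fov_y'],c['distortion'],(c['range_z']>0).mean())
s=manip.state();print(s)
E
```

```text
pics
top [0.42819058 0.0309151  1.61546924] [ 0.06532807 -0.07007156 -1.54555452] 45.34914594192654 [-0.12920482  0.          0.          0.          0.        ] 0.9960390625
side [ 0.04961962 -0.60803619  0.84188543] [ 0.7990871  -0.27797528 -0.61087513] 54.30718751055227 [0.01058675 0.         0.         0.         0.        ] 0.99605078125
{'clock': 0.1, 'joints': array([1.18742278e+00, 2.59153328e-01, 2.08630234e-02, 1.33368641e+00,
       1.60238667e-05, 1.41820912e+00]), 'joint_velocities': array([-0.00071105, -0.00019131,  0.00067592,  0.0005376 ,  0.00142614,
        0.00089228]), 'joint_torque': array([ 4.88041638e-03, -5.56696165e+01,  3.45068443e+01,  1.16302303e-02,
       -1.73385492e-04, -5.79306928e-06]), 'eef_pos': array([0.12571398, 0.53520174, 0.23072713]), 'eef_rot': array([ 2.46199160e+00,  1.95054311e+00, -1.62360010e-03]), 'ft_force': array([-0.62291242, -0.73012774,  1.21434078]), 'torque': array([-0.03631551, -0.03273738,  0.02655263]), 'gripper_width': 1.0012668720646287}
```

View pics/top0.png

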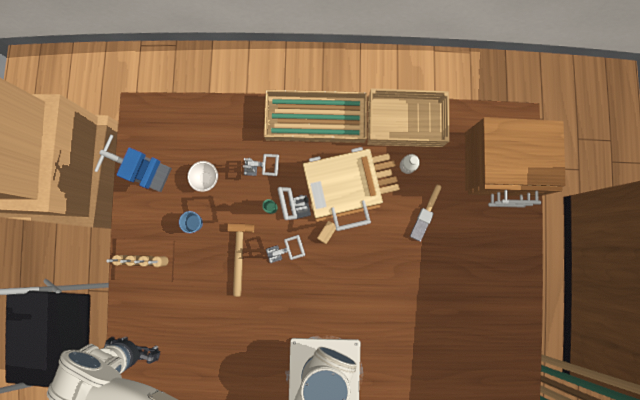

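View pics/side0.png

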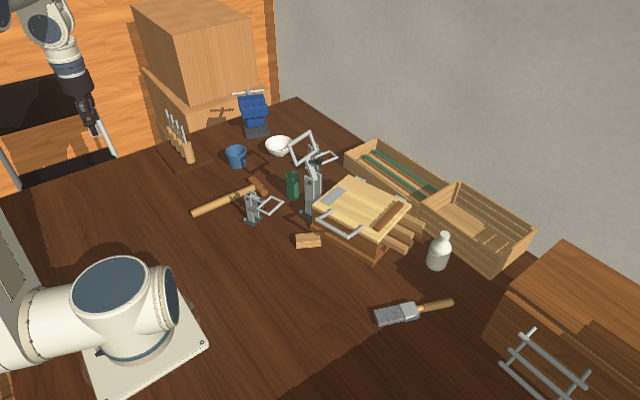

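The top view shows three toggle clamps: (293,204) at the press's +y end, (263,167) behind it, and (285,250) in front. In the side view they are at (308,165), (325,155) and (258,205). The one on the press with the tall stand matches the description. The lid is at (343,185) and its pull bar at (352,218). Next I'll check the clamp choice in a crop and measure.

Run:
```python
from h import *
t=cam('top'); s=cam('side')
a=cv2.resize(t['img'][145:265,235:405],None,fx=4,fy=4,interpolation=cv2.INTER_CUBIC)
b=cv2.resize(s['img'][120:265,235:425],None,fx=4,fy=4,interpolation=cv2.INTER_CUBIC)
cv2.imwrite('pics/tc.png',a[...,::-1]);cv2.imwrite('pics/sc.png',b[...,::-1])
P=pts(t); m=(np.abs(P[...,2]-.097)<.006); m[:140]=0;m[250:]=0;m[:,:280]=0;m[:,410:]=0
n,l,st,ce=cv2.connectedComponentsWithStats(m.astype(np.uint8)); k=1+np.argmax(st[1:,4]); print(st[k])
Q=P[l==k]; print('lid top z',np.median(Q[:,2]))
for r in(cv2.minAreaRect((Q[:,:2]*1000).astype(np.float32)),): print(r, cv2.boxPoints(r))
h=P[155:230,270:325]; z=h[...,2]
for lo,hi in((.15,.19),(.19,.23),(.23,.3)):
    q=h[(z>lo)&(z<hi)]; print(lo,len(q),q.mean(0) if len(q) else '', q.max(0) if len(q) else '')
Ps=pts(s)
for lo,hi in((.15,.19),(.19,.23),(.23,.3)):
    h=Ps[120:220,280:330]; q=h[(h[...,2]>lo)&(h[...,2]<hi)]; print('s',lo,len(q),q.mean(0) if len(q) else '',q.min(0),q.max(0))
```

```text
[ 304  148   79   69 3241]
lid top z 0.09751777196447042
((629.3667602539062, -42.54927062988281), (194.8812713623047, 223.52456665039062), 12.969103813171387) [[ 509.32938    44.493927]
 [ 559.494    -173.32881 ]
 [ 749.4042   -129.59247 ]
 [ 699.2395     88.23027 ]]
0.15 63 [0.55236902 0.08957342 0.15903472] [0.57518455 0.10836024 0.18974464]
0.19 189 [0.55262213 0.10204937 0.20967728] [0.59517712 0.13157762 0.22953668]
0.23 169 [0.54406617 0.13204807 0.25722695] [0.59194172 0.14948009 0.26723856]
s 0.15 140 [0.54860276 0.09117898 0.16560648] [0.5296519  0.06851991 0.15020942] [0.5746925  0.11538672 0.18984486]
s 0.19 244 [0.54707194 0.10136491 0.20879955] [0.49864144 0.06286235 0.19021894] [0.5917812  0.13381623 0.22974461]
s 0.23 191 [0.53890811 0.12880827 0.25288559] [0.49491663 0.10645628 0.23011636] [0.58873958 0.15012729 0.26372349]
```

View pics/tc.png

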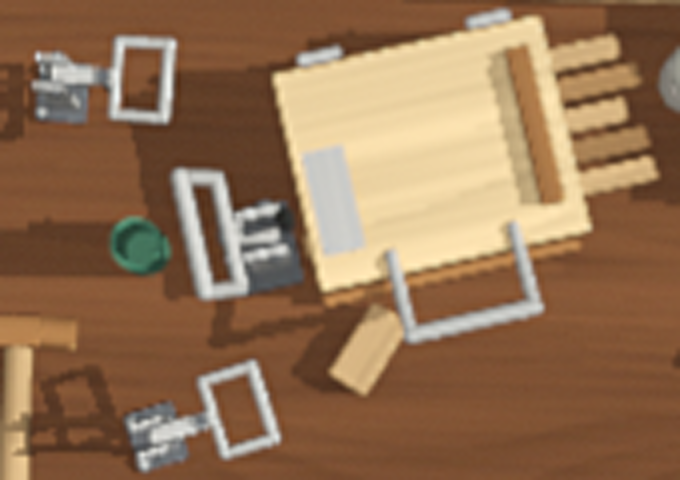

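View pics/sc.png

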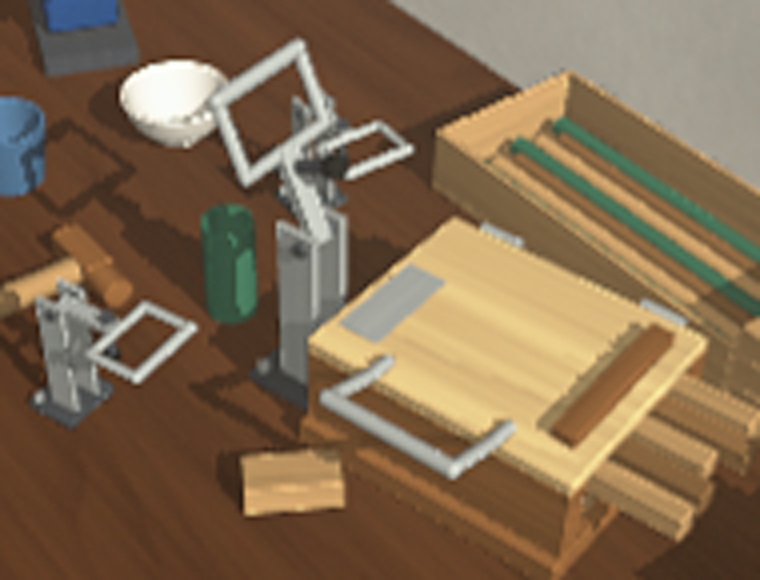

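The crops settle it. The large clamp stands at the press's +y end with its loop thrown back (tc (210,235)), and the two smaller clamps stand free. Next I'll measure both bars in both views.

```bash
cat > bars.py <<'E'
from h import *
def bar(P,lo,hi,box):
    m=(P[...,0]>box[0])&(P[...,0]<box[1])&(P[...,1]>box[2])&(P[...,1]<box[3])&(P[...,2]>lo)&(P[...,2]<hi)
    return P[m]
yaw=np.radians(13); ex=np.array([np.cos(yaw),np.sin(yaw)]); ey=np.array([-ex[1],ex[0]])
E
python3 - <<'E'
from bars import *
for n in('top','side'):
    c=cam(n); P=pts(c)
    q=bar(P,.245,.275,(.46,.62,.08,.18)); 
    v=np.linalg.svd(q[:,:2]-q[:,:2].mean(0))[2][0]
    a=q[:,:2]@ex; b=q[:,:2]@ey
    print(n,'clamp',len(q),'yaw',np.degrees(np.arctan2(v[1],v[0]))%180,'z',np.percentile(q[:,2],[5,50,95]),'ex',np.percentile(a,[1,99]),'ey',np.percentile(b,[1,50,99]))
    q=bar(P,.1,.14,(.36,.56,-.18,.03)); a=q[:,:2]@ex; b=q[:,:2]@ey
    k=np.percentile(a,2); q2=q[a<k+.012]
    v=np.linalg.svd(q2[:,:2]-q2[:,:2].mean(0))[2][0]
    print(n,'lid',len(q),len(q2),'yaw',np.degrees(np.arctan2(v[1],v[0]))%180,'z',np.percentile(q2[:,2],[5,50,95]),'ex',np.percentile(q2[:,:2]@ex,[1,50,99]),'ey',np.percentile(q2[:,:2]@ey,[1,99]))
    # lid top extents
    q=bar(P,.094,.101,(.46,.8,-.2,.12)); a=q[:,:2]@ex; b=q[:,:2]@ey
    print(n,'lidtop',np.percentile(a,[.5,99.5]),np.percentile(b,[.5,99.5]))
s=manip.state(); M=R.from_rotvec(s['eef_rot']).as_matrix(); print(M.round(3)); print('ex',ex,'ey',ey)
E
```

```text
top clamp 147 yaw 14.227207958113013 z [0.25299003 0.26070596 0.26575719] ex [0.51464409 0.60560635] ey [-0.00252679  0.00772742  0.0146565 ]
top lid 327 136 yaw 103.74246092624935 z [0.11454483 0.12040118 0.12683663] ex [0.45726752 0.46333851 0.46958389] ey [-0.24006333 -0.13116963]
top lidtop [0.51325259 0.70965189] [-0.29794266 -0.07383684]
side clamp 149 yaw 13.979422705581271 z [0.24765681 0.25842057 0.26217824] ex [0.51058741 0.60215427] ey [-0.00133187  0.00572121  0.01369695]
side lid 297 183 yaw 103.90853966043304 z [0.11372158 0.11911822 0.12176307] ex [0.45405973 0.45844709 0.46610573] ey [-0.23918766 -0.13249983]
side lidtop [0.51039421 0.69413442] [-0.29134951 -0.04359213]
[[ 0.229  0.973 -0.   ]
 [ 0.973 -0.229 -0.   ]
 [-0.    -0.    -1.   ]]
ex [0.97437006 0.22495105] ey [-0.22495105  0.97437006]
```

Emit:
arm_command(deltas=[-0.1,0.15,-0.2,0,0,-0.1,-0.2,0.35,-0.4,0,0,-0.25,-0.3,0.5,-0.6,0,0,-0.4,-0.4,0.67,-0.8,0,0,-0.55,-0.5,0.83,-0.87,0,0,-0.607,-0.5,0.83,-0.87,0,0,-0.607], jaw=0.55, grip_force=20)

```text
clock: 0.9
eef_pos: [0.2318, 0.4326, 0.3636]
eef_rot: [1.933, 2.475, 0.005]
ft_force: [0.9, 0.2, -0.4]
gripper_width: 0.549
```

Emit:
arm_command(deltas=[-0.2,0.13,0,0,0,0,-0.5,0.3,0,0,0,0,-0.818,0.511,0,0,0,0,-0.818,0.511,0,0,0,0])

```text
clock: 1.3
eef_pos: [0.3384, 0.3298, 0.3629]
eef_rot: [1.938, 2.471, 0.003]
ft_force: [-0.1, 0.4, 0.1]
gripper_width: 0.548
```

Emit:
arm_command(deltas=[-0.2,0.13,0,0,0,0,-0.5,0.3,0,0,0,0,-0.818,0.511,0,0,0,0,-0.818,0.511,0,0,0,0])

```text
clock: 1.7
eef_pos: [0.4447, 0.2265, 0.3618]
eef_rot: [1.944, 2.467, 0.0]
ft_force: [-0.3, 0.6, 0.3]
gripper_width: 0.552
```

```bash
cat > need.py <<'E'
from h import *
import sys
s=manip.state(); M=R.from_rotvec(s['eef_rot']).as_matrix(); t=np.array([float(v) for v in sys.argv[1:4]])
yaw=np.radians(14); a=yaw+(np.pi/2 if sys.argv[4]=='c' else 0)
x=np.array([np.cos(a),np.sin(a),0]); z=np.array([0,0,-1.]); T=np.c_[x,np.cross(z,x),z]
print('t',s['clock'],'pos',s['eef_pos'].round(4),'F',s['ft_force'].round(1),'w',round(s['gripper_width'],3),'q',s['joints'].round(2))
print('shift',(M.T@(t-s['eef_pos'])/.15).round(3),'turn',(R.from_matrix(M.T@T).as_rotvec()/(np.pi/4)).round(3))
E
python3 need.py .542 .132 .34 c
```

```text
t 1.7 pos [0.4447 0.2265 0.3618] F [-0.3  0.6  0.3] w 0.552 q [ 0.3   0.16  0.23  1.63 -0.    0.07]
shift [-0.764  0.483  0.146] turn [ 0.001  0.001 -0.01 ]
```

Emit:
arm_command(deltas=[-0.2,0.13,0,0,0,0,-0.5,0.3,0,0,0,0,-0.764,0.483,0.1,0,0,-0.01,-0.764,0.483,0.1,0,0,-0.01,-0.764,0.483,0.1,0,0,-0.01])

```text
clock: 2.2
eef_pos: [0.5422, 0.1321, 0.3455]
eef_rot: [-1.936, -2.473, 0.002]
ft_force: [-0.7, 0.3, -0.4]
gripper_width: 0.549
```

```bash
python3 need.py .542 .132 .237 c
python3 - <<'E'
from h import *
t=cam('top'); s=cam('side')
a=cv2.resize(t['img'][130:260,230:360],None,fx=3,fy=3,interpolation=cv2.INTER_CUBIC)
b=cv2.resize(s['img'][90:220,230:360],None,fx=3,fy=3,interpolation=cv2.INTER_CUBIC)
cv2.imwrite('pics/ab.png',np.hstack([a,b])[...,::-1])
E
```

```text
t 2.2 pos [0.5422 0.1321 0.3455] F [-0.7  0.3 -0.4] w 0.549 q [ 0.09  0.27  0.33  1.63 -0.   -0.15]
shift [-0.001  0.     0.723] turn [-0.002 -0.    -0.003]
```

View pics/ab.png

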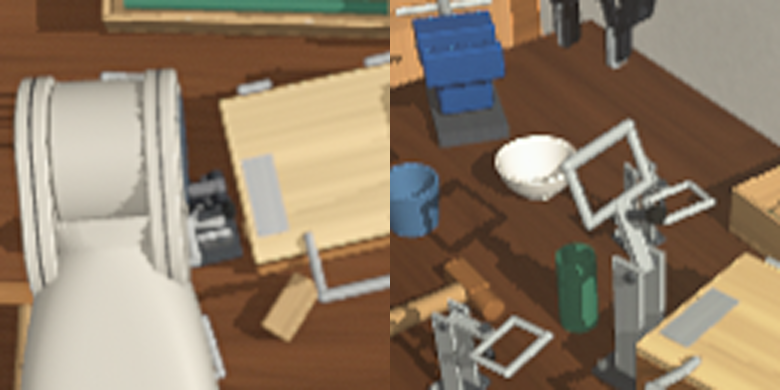

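The side crop shows the fingers directly above the clamp bar (bar's middle at (600,145), fingers at (560–620,40)). I'll descend now.

Emit:
arm_command(deltas=[0,0,0.15,0,0,0,0,0,0.3,0,0,0,0,0,0.45,0,0,0,0,0,0.6,0,0,0,0,0,0.72,0,0,0,0,0,0.72,0,0,0])

```text
clock: 2.9
eef_pos: [0.5395, 0.1346, 0.2378]
eef_rot: [-1.93, -2.477, 0.002]
ft_force: [0.6, 0.1, -0.1]
gripper_width: 0.551
```

```bash
python3 need.py .542 .132 .237 c
python3 - <<'E'
from h import *
s=cam('side')
b=cv2.resize(s['img'][100:190,270:360],None,fx=5,fy=5,interpolation=cv2.INTER_CUBIC)
cv2.imwrite('pics/cg.png',b[...,::-1])
E
```

```text
t 2.9 pos [0.5395 0.1346 0.2378] F [ 0.6  0.1 -0.1] w 0.551 q [ 0.09  0.27  0.05  1.36  0.   -0.15]
shift [-0.021  0.012  0.006] turn [-0.002 -0.001  0.003]
```

View pics/cg.png

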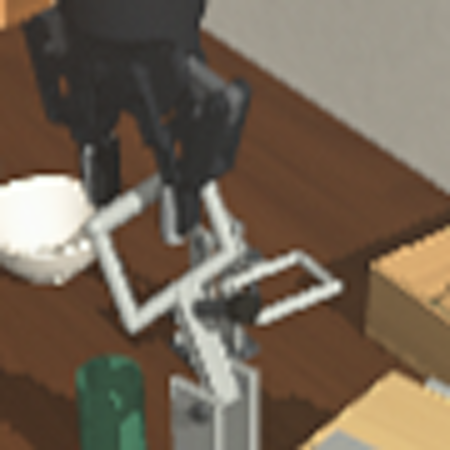

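The fingers straddle the bar at (150,190), one in front of it and one behind. I'll close the gripper.

Emit:
arm_command(deltas=[-0.02,0.01,0,0,0,0,-0.02,0.01,0,0,0,0,-0.02,0.01,0,0,0,0,-0.02,0.01,0,0,0,0,-0.02,0.01,0,0,0,0,-0.02,0.01,0,0,0,0,-0.02,0.01,0,0,0,0], jaw=0, grip_force=25)

```text
clock: 3.65
eef_pos: [0.5428, 0.1324, 0.2406]
eef_rot: [1.931, 2.477, 0.004]
ft_force: [0.1, 2.5, 6.3]
gripper_width: 0.13
```

```bash
python3 need.py .542 .132 .237 c
python3 - <<'E'
# arc rows from 2.0: tool x = ey, tool z = down ; row a = offset from start
import numpy as np
for a in np.linspace(2,0,21): print(round(a,2), ((-np.cos(a)+np.cos(2))*.125/.15).round(3), (-(np.sin(a)-np.sin(2))*.125/.15).round(3))
E
```

```text
t 3.65 pos [0.5428 0.1324 0.2406] F [0.1 2.5 6.3] w 0.13 q [ 0.09  0.27  0.06  1.36  0.   -0.16]
shift [-0.001 -0.006  0.024] turn [ 0.003 -0.001  0.003]
2.0 0.0 -0.0
1.9 -0.077 -0.031
1.8 -0.157 -0.054
1.7 -0.239 -0.069
1.6 -0.322 -0.075
1.5 -0.406 -0.073
1.4 -0.488 -0.063
1.3 -0.57 -0.045
1.2 -0.649 -0.019
1.1 -0.725 0.015
1.0 -0.797 0.057
0.9 -0.865 0.105
0.8 -0.927 0.16
0.7 -0.984 0.221
0.6 -1.035 0.287
0.5 -1.078 0.358
0.4 -1.114 0.433
0.3 -1.143 0.511
0.2 -1.164 0.592
0.1 -1.176 0.675
0.0 -1.18 0.758
```

The bar is held, with the opening at 11 mm. I'll swing the first half along the arc.

Emit:
arm_command(deltas=[-0.04,0,-0.016,0,0,0,-0.08,0,-0.031,0,0,0,-0.157,0,-0.054,0,0,0,-0.239,0,-0.069,0,0,0,-0.322,0,-0.075,0,0,0,-0.406,0,-0.073,0,0,0,-0.488,0,-0.063,0,0,0,-0.57,0,-0.045,0,0,0,-0.649,0,-0.019,0,0,0,-0.725,0,0.015,0,0,0,-0.797,0,0.057,0,0,0,-0.865,0,0.105,0,0,0,-0.865,0,0.105,0,0,0])

```text
clock: 4.95
eef_pos: [0.5748, 0.0049, 0.2235]
eef_rot: [1.933, 2.476, 0.002]
ft_force: [2.8, -0.3, 1.5]
gripper_width: 0.126
```

```bash
python3 need.py .542 .132 .237 c
python3 - <<'E'
from h import *
# pivot from start of arc: bar (0.5428,0.1324), z .2557
yaw=np.radians(14);ey=np.array([-np.sin(yaw),np.cos(yaw)]);s=manip.state()
piv=np.array([.5428,.1324])-.052*ey; d=(s['eef_pos'][:2]-piv)@ey
print('pivot',piv,'along',d,'angle from y',np.arccos(-d/.125))
E
```

```text
t 4.95 pos [0.5748 0.0049 0.2235] F [ 2.8 -0.3  1.5] w 0.126 q [-0.14  0.3   0.06  1.33  0.   -0.38]
shift [ 0.875 -0.006 -0.09 ] turn [ 0.002 -0.     0.001]
pivot [0.55537994 0.08194462] along -0.07943832794420072 angle from y 0.8821318167836826
```

Emit:
arm_command(deltas=[-0.08,0,0.075,0,0,0,-0.149,0,0.159,0,0,0,-0.202,0,0.244,0,0,0,-0.238,0,0.319,0,0,0,-0.267,0,0.397,0,0,0,-0.287,0,0.478,0,0,0,-0.3,0,0.56,0,0,0,-0.303,0,0.602,0,0,0,-0.304,0,0.63,0,0,0,-0.304,0,0.65,0,0,0,-0.304,0,0.65,0,0,0])

```text
clock: 6.05
eef_pos: [0.5866, -0.0377, 0.1292]
eef_rot: [1.929, 2.475, 0.009]
ft_force: [-6.3, 13.0, 29.3]
gripper_width: 0.13
```

```bash
python3 need.py .5856 -.0393 .127 c
python3 - <<'E'
from h import *
s=cam('side')
b=cv2.resize(s['img'][110:250,270:430],None,fx=4,fy=4,interpolation=cv2.INTER_CUBIC)
cv2.imwrite('pics/dn.png',b[...,::-1])
E
```

```text
t 6.05 pos [ 0.5866 -0.0377  0.1292] F [-6.3 13.  29.3] w 0.13 q [-0.21  0.36 -0.09  1.11  0.   -0.46]
shift [-0.009 -0.009  0.015] turn [ 0.008 -0.001  0.003]
```

View pics/dn.png

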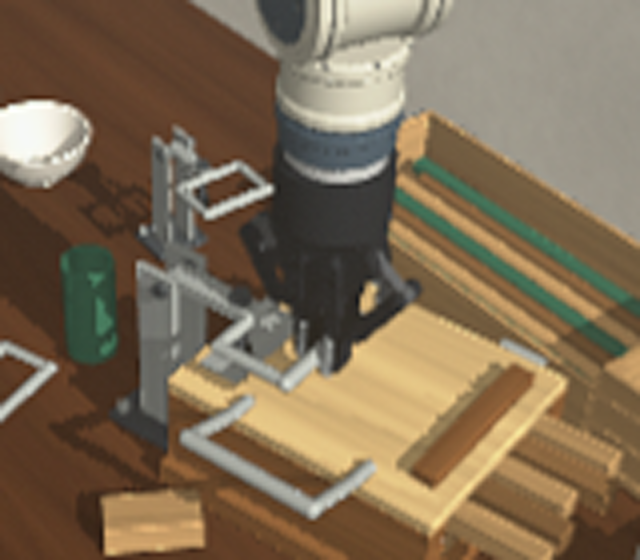

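The side crop shows the arm level and the foot down on the lid at (265,340), with 29 N of upward reaction. I'll open the jaws a little so it rests under its own weight, hold for more than 2 s, and then check.

Emit:
arm_command(deltas=[0,0,0,0,0,0,0,0,0,0,0,0,0,0,0,0,0,0,0,0,0,0,0,0,0,0,0,0,0,0,0,0,0,0,0,0,0,0,0,0,0,0,0,0,0,0,0,0,0,0,0,0,0,0,0,0,0,0,0,0,0,0,0,0,0,0,0,0,0,0,0,0,0,0,0,0,0,0,0,0,0,0,0,0,0,0,0,0,0,0,0,0,0,0,0,0,0,0,0,0,0,0,0,0,0,0,0,0,0,0,0,0,0,0], jaw=0.27)

```text
clock: 8.0
eef_pos: [0.5866, -0.0377, 0.1292]
eef_rot: [1.929, 2.475, 0.009]
ft_force: [0.2, 0.3, -0.4]
gripper_width: 0.27
```

```bash
python3 need.py .5856 -.0393 .125 c
python3 - <<'E'
from bars import *
c=cam('side');P=pts(c)
# loop pieces: points 0.13..0.16 high over the lid near the clamp
q=bar(P,.125,.165,(.5,.66,-.06,.07)); b=q[:,:2]@ey
for lo in np.arange(-.18,.02,.02):
    w=q[(b>lo)&(b<lo+.02)]
    if len(w): print(round(lo,2),len(w),w.mean(0).round(3),w[:,2].max().round(3))
E
```

```text
t 8.0 pos [ 0.5866 -0.0377  0.1292] F [ 0.2  0.3 -0.4] w 0.27 q [-0.21  0.36 -0.09  1.11  0.   -0.46]
shift [-0.009 -0.01   0.028] turn [ 0.008 -0.001  0.003]
-0.18 83 [ 0.563 -0.044  0.145] 0.15
-0.16 94 [ 0.568 -0.025  0.148] 0.164
-0.14 32 [ 0.551 -0.008  0.145] 0.149
-0.12 95 [0.557 0.015 0.146] 0.156
-0.1 47 [0.562 0.037 0.148] 0.156
-0.08 42 [0.558 0.058 0.146] 0.15
-0.06 10 [0.548 0.068 0.142] 0.15
```

The loop is level (tops at about 0.149 along its length, so centres near 0.142) and no force is left. I'll hold a bit longer while lowering slightly, then regrip.

Emit:
arm_command(deltas=[0,0,0.01,0,0,0,0,0,0.02,0,0,0,0,0,0.025,0,0,0,0,0,0.025,0,0,0,0,0,0.025,0,0,0,0,0,0.025,0,0,0])

```text
clock: 8.65
eef_pos: [0.5867, -0.0377, 0.1255]
eef_rot: [1.929, 2.475, 0.009]
ft_force: [-0.0, 0.0, -0.2]
gripper_width: 0.268
```

Emit:
arm_command(deltas=[0,0,0,0,0,0,0,0,0,0,0,0,0,0,0,0,0,0,0,0,0,0,0,0,0,0,0,0,0,0,0,0,0,0,0,0], jaw=0, grip_force=30)

```text
clock: 9.25
eef_pos: [0.5867, -0.0375, 0.1256]
eef_rot: [1.929, 2.475, 0.009]
ft_force: [-1.3, 3.2, 3.0]
gripper_width: 0.127
```

```bash
python3 need.py .5856 -.0393 .125 c
python3 - <<'E'
import numpy as np
for a in np.linspace(0,1.2,13): print(round(a,2), ((1-np.cos(a))*.8333).round(3), (-np.sin(a)*.8333).round(3))
E
```

```text
t 9.25 pos [ 0.5867 -0.0375  0.1256] F [-1.3  3.2  3. ] w 0.127 q [-0.21  0.37 -0.09  1.1   0.   -0.46]
shift [-0.01  -0.01   0.004] turn [ 0.009 -0.001  0.003]
0.0 0.0 -0.0
0.1 0.004 -0.083
0.2 0.017 -0.166
0.3 0.037 -0.246
0.4 0.066 -0.325
0.5 0.102 -0.4
0.6 0.146 -0.471
0.7 0.196 -0.537
0.8 0.253 -0.598
0.9 0.315 -0.653
1.0 0.383 -0.701
1.1 0.455 -0.743
1.2 0.531 -0.777
```

Emit:
arm_command(deltas=[0.001,0,-0.04,0,0,0,0.004,0,-0.083,0,0,0,0.017,0,-0.166,0,0,0,0.037,0,-0.246,0,0,0,0.066,0,-0.325,0,0,0,0.102,0,-0.4,0,0,0,0.146,0,-0.471,0,0,0,0.196,0,-0.537,0,0,0,0.253,0,-0.598,0,0,0,0.315,0,-0.653,0,0,0,0.383,0,-0.701,0,0,0,0.455,0,-0.743,0,0,0,0.531,0,-0.777,0,0,0,0.531,0,-0.777,0,0,0])

```text
clock: 10.65
eef_pos: [0.5672, 0.0395, 0.2462]
eef_rot: [1.924, 2.47, 0.012]
ft_force: [3.0, -6.5, 13.0]
gripper_width: 0.123
```

```bash
python3 need.py .5428 .1324 .2406 c
python3 - <<'E'
from h import *
yaw=np.radians(14);ey=np.array([-np.sin(yaw),np.cos(yaw)]);p=manip.state()['eef_pos']
d=(p[:2]-[.5554,.0819])@ey; a0=np.arccos(-d/.125); print('angle',a0)
for a in np.linspace(a0,2.02,11): print(round(a,2), ((-np.cos(a)+np.cos(a0))*.8333).round(3), (-(np.sin(a)-np.sin(a0))*.8333).round(3))
E
```

```text
t 10.65 pos [0.5672 0.0395 0.2462] F [ 3.  -6.5 13. ] w 0.123 q [-0.08  0.28  0.09  1.37  0.   -0.33]
shift [ 0.64  -0.007  0.035] turn [0.016 0.004 0.004]
angle 1.211035084704872
1.21 0.0 -0.0
1.29 0.064 -0.021
1.37 0.129 -0.037
1.45 0.196 -0.048
1.53 0.263 -0.053
1.62 0.331 -0.053
1.7 0.398 -0.047
1.78 0.464 -0.036
1.86 0.53 -0.019
1.94 0.593 0.003
2.02 0.655 0.029
```

Emit:
arm_command(deltas=[0.064,0,-0.02,0,0,0,0.129,0,-0.036,0,0,0,0.196,0,-0.048,0,0,0,0.263,0,-0.053,0,0,0,0.331,0,-0.053,0,0,0,0.398,0,-0.047,0,0,0,0.464,0,-0.036,0,0,0,0.53,0,-0.019,0,0,0,0.59,0,0.003,0,0,0,0.62,0,0.015,0,0,0,0.645,0,0.025,0,0,0,0.65,0,0.025,0,0,0,0.65,0,0.025,0,0,0])

```text
clock: 11.95
eef_pos: [0.5432, 0.1338, 0.2416]
eef_rot: [1.925, 2.471, 0.011]
ft_force: [1.0, -1.9, -1.0]
gripper_width: 0.124
```

Emit:
arm_command(deltas=[0,0,0,0,0,0,0,0,0,0,0,0,0,0,0,0,0,0,0,0,0,0,0,0,0,0,0,0,0,0], jaw=0.5)

```text
clock: 12.45
eef_pos: [0.5432, 0.1338, 0.2416]
eef_rot: [1.925, 2.471, 0.011]
ft_force: [0.3, -0.1, 0.8]
gripper_width: 0.497
```

Emit:
arm_command(deltas=[0,0,-0.15,0,0,0,0,0,-0.35,0,0,0,0,0,-0.6,0,0,0,0,0,-0.8,0,0,0,0,0,-0.8,0,0,0])

```text
clock: 12.95
eef_pos: [0.5425, 0.134, 0.3658]
eef_rot: [1.922, 2.467, 0.018]
ft_force: [-0.6, 0.1, -0.2]
gripper_width: 0.5
```

```bash
python3 need.py .492 -.0773 .36 l
python3 - <<'E'
from bars import *
c=cam('side');P=pts(c)
q=bar(P,.245,.275,(.46,.62,.08,.18)); print(len(q),'ey',np.percentile(q[:,:2]@ey,[1,50,99]),np.percentile(q[:,2],[5,50,95]))
yaw=np.radians(14);ex=np.array([np.cos(yaw),np.sin(yaw)]);ey=np.array([-ex[1],ex[0]])
q=bar(P,.1,.14,(.36,.56,-.18,.03));a=q[:,:2]@ex;q=q[a<np.percentile(a,2)+.012];a=q[:,:2]@ex;b=q[:,:2]@ey
print('lid bar ex',np.percentile(a,[2,50,98]),'ey',np.percentile(b,[1,99]))
E
```

```text
t 12.95 pos [0.5425 0.134  0.3658] F [-0.6  0.1 -0.2] w 0.5 q [ 0.09  0.26  0.37  1.66 -0.   -0.15]
shift [-1.283 -0.672  0.032] turn [ 0.022 -0.013  2.003]
148 ey [-0.00106117  0.00583102  0.01342354] [0.2474233  0.25882212 0.26172849]
lid bar ex [0.45151361 0.45507235 0.461871  ] ey [-0.24690755 -0.14110342]
```

The clamp bar is back exactly where it started (ey median 5.8 mm, the same as before). Now to the lid bar.

Emit:
arm_command(deltas=[-0.1,-0.05,0,0,0,0.15,-0.2,-0.1,0,0,0,0.3,-0.32,-0.17,0,0,0,0.48,-0.43,-0.23,0,0,0,0.66,-0.54,-0.28,0,0,0,0.84,-0.64,-0.34,0,0,0,1,-0.64,-0.34,0,0,0,1], jaw=0.45)

```text
clock: 13.7
eef_pos: [0.5158, 0.027, 0.3622]
eef_rot: [2.73, 1.541, 0.019]
ft_force: [0.5, 0.1, 0.7]
gripper_width: 0.446
```

```bash
python3 need.py .492 -.0773 .25 l
```

```text
t 13.7 pos [0.5158 0.027  0.3622] F [0.5 0.1 0.7] w 0.446 q [-0.11  0.19  0.26  1.63  0.    0.43]
shift [-0.683  0.215  0.746] turn [ 0.011 -0.014  0.997]
```

Emit:
arm_command(deltas=[-0.1,0.03,0.1,0,0,0.15,-0.22,0.07,0.2,0,0,0.32,-0.34,0.11,0.35,0,0,0.5,-0.46,0.15,0.5,0,0,0.68,-0.58,0.18,0.65,0,0,0.84,-0.683,0.215,0.746,0,-0.01,0.997,-0.683,0.215,0.746,0,-0.01,0.997,-0.683,0.215,0.746,0,-0.01,0.997])

```text
clock: 14.5
eef_pos: [0.492, -0.0769, 0.2498]
eef_rot: [3.113, 0.388, 0.01]
ft_force: [0.5, 1.1, -0.2]
gripper_width: 0.453
```

```bash
python3 need.py .492 -.0773 .098 l
```

```text
t 14.5 pos [ 0.492  -0.0769  0.2498] F [ 0.5  1.1 -0.2] w 0.453 q [-0.32  0.16 -0.06  1.34 -0.    1.  ]
shift [-0.006 -0.003  1.012] turn [ 0.007 -0.007  0.005]
```

Emit:
arm_command(deltas=[0,0,0.2,0,0,0,0,0,0.4,0,0,0,0,0,0.6,0,0,0,0,0,0.75,0,0,0,0,0,0.85,0,0,0,0,0,0.93,0,0,0,0,0,1,0,0,0,0,0,1,0,0,0])

```text
clock: 15.3
eef_pos: [0.4929, -0.0767, 0.0991]
eef_rot: [3.113, 0.393, 0.009]
ft_force: [-0.2, -0.8, 0.6]
gripper_width: 0.448
```

```bash
python3 need.py .492 -.0773 .098 l
python3 - <<'E'
from h import *
s=cam('side')
b=cv2.resize(s['img'][120:260,260:430],None,fx=4,fy=4,interpolation=cv2.INTER_CUBIC)
cv2.imwrite('pics/lg.png',b[...,::-1])
E
```

```text
t 15.3 pos [ 0.4929 -0.0767  0.0991] F [-0.2 -0.8  0.6] w 0.448 q [-0.32  0.25 -0.35  0.97 -0.    1.  ]
shift [-0.007  0.002  0.008] turn [ 0.006 -0.006  0.009]
```

View pics/lg.png

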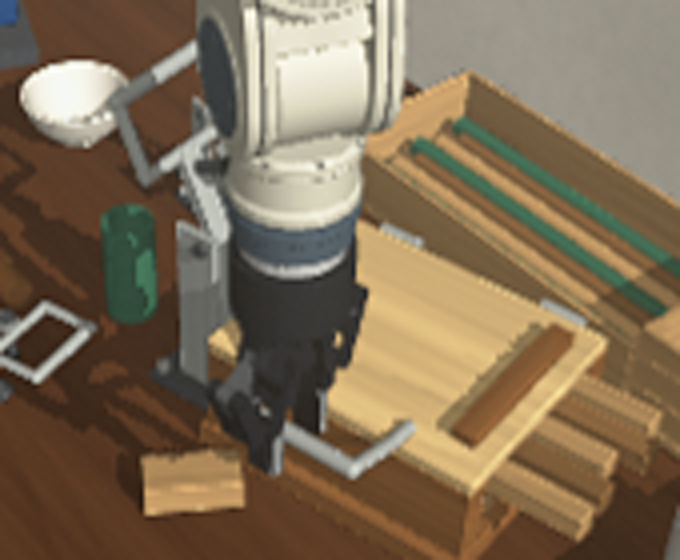

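The bar sits between the fingers at (290,430), clear of the lid edge, and the clamp is still thrown back. I'll grip it.

Emit:
arm_command(deltas=[0,0,0,0,0,0,0,0,0,0,0,0,0,0,0,0,0,0,0,0,0,0,0,0,0,0,0,0,0,0,0,0,0,0,0,0], jaw=0, grip_force=60)

```text
clock: 15.95
eef_pos: [0.4932, -0.0771, 0.1008]
eef_rot: [3.112, 0.392, 0.011]
ft_force: [-2.6, 0.3, 6.1]
gripper_width: 0.114
```

```bash
python3 need.py .492 -.0773 .098 l
python3 - <<'E'
import numpy as np
r=np.hypot(231,24);f=np.arctan2(24,231)
for a in np.radians([2,4,7,10,13.5,17,20.5,24,27.5,31,34,37,40,42,44,45]): print(round(np.degrees(a),1), ((231-r*np.cos(f+a))/150).round(3), (-(r*np.sin(f+a)-24)/150).round(3))
E
```

```text
t 15.95 pos [ 0.4932 -0.0771  0.1008] F [-2.6  0.3  6.1] w 0.114 q [-0.32  0.24 -0.35  0.97 -0.    1.  ]
shift [-0.008 -0.001  0.018] turn [ 0.007 -0.008  0.008]
2.0 0.007 -0.054
4.0 0.015 -0.107
7.0 0.031 -0.186
10.0 0.051 -0.265
13.5 0.08 -0.355
17.0 0.114 -0.443
20.5 0.154 -0.529
24.0 0.198 -0.613
27.5 0.248 -0.693
31.0 0.302 -0.77
34.0 0.353 -0.834
37.0 0.406 -0.895
40.0 0.463 -0.952
42.0 0.503 -0.989
44.0 0.543 -1.025
45.0 0.564 -1.042
```

Emit:
arm_command(deltas=[0.003,0,-0.025,0,0,0,0.007,0,-0.054,0,0,0,0.015,0,-0.107,0,0,0,0.031,0,-0.186,0,0,0,0.051,0,-0.265,0,0,0,0.08,0,-0.355,0,0,0,0.114,0,-0.443,0,0,0,0.154,0,-0.529,0,0,0,0.198,0,-0.613,0,0,0,0.248,0,-0.693,0,0,0,0.302,0,-0.77,0,0,0,0.353,0,-0.834,0,0,0,0.38,0,-0.865,0,0,0,0.406,0,-0.895,0,0,0,0.406,0,-0.895,0,0,0,0.406,0,-0.895,0,0,0])

```text
clock: 17.55
eef_pos: [0.5505, -0.0625, 0.2364]
eef_rot: [3.11, 0.391, 0.009]
ft_force: [-5.6, -6.7, 2.7]
gripper_width: 0.111
```

```bash
cat > lid.py <<'E'
from bars import *
yaw=np.radians(14);ex=np.array([np.cos(yaw),np.sin(yaw)]);ey=np.array([-ex[1],ex[0]])
p=manip.state()['eef_pos']; h=np.array([.4932,-.0771])@ex+.231
d=h-p[:2]@ex; print('by x: ',np.degrees(np.arccos(d/.23224))-5.93,'by z:',np.degrees(np.arcsin((p[2]-.1008+.024)/.23224))-5.93)
for n in('side','top'):
    c=cam(n);P=pts(c); a=P[...,:2]@ex; b=P[...,:2]@ey; z=P[...,2]; I=c['img'].astype(int)
    # plain lid surface: pale wood, between batten and clamp
    m=(a>h-.17)&(a<h+.0)&(b>-.265)&(b<-.1)&(z>.1)&(z<.3)&(I[...,0]>170)&(I[...,0]-I[...,2]>40)
    q=np.c_[a[m],z[m]]
    if len(q)<30: print(n,len(q)); continue
    for _ in range(4):
        k=np.polyfit(q[:,0],q[:,1],1); e=q[:,1]-np.polyval(k,q[:,0]); q=q[np.abs(e)<max(.003,2*np.median(np.abs(e)))]
    print(n,len(q),'lid deg',np.degrees(np.arctan(-k[0])),'rms',e.std(),'z@hinge',np.polyval(k,h))
E
python3 need.py .492 -.0773 .098 l; python3 lid.py
```

```text
t 17.55 pos [ 0.5505 -0.0625  0.2364] F [-5.6 -6.7  2.7] w 0.111 q [-0.26  0.26  0.04  1.34 -0.    1.06]
shift [-0.407 -0.008  0.921] turn [ 0.01  -0.006  0.007]
by x:  36.340950678031874 by z: 37.47671482769242
side 102 lid deg -16.847093551920587 rms 0.0015091380342806635 z@hinge 0.24274123500057831
top 785 lid deg 36.30694217130804 rms 0.0016127562172594326 z@hinge 0.09944506267796926
```

Emit:
arm_command(deltas=[0.02,0,-0.02,0,0,0,0.05,0,-0.05,0,0,0,0.08,0,-0.078,0,0,0,0.11,0,-0.106,0,0,0,0.14,0,-0.133,0,0,0,0.16,0,-0.151,0,0,0,0.169,0,-0.159,0,0,0,0.169,0,-0.159,0,0,0,0.169,0,-0.159,0,0,0])

```text
clock: 18.55
eef_pos: [0.5751, -0.0563, 0.2614]
eef_rot: [3.109, 0.39, 0.01]
ft_force: [-3.3, -3.6, 2.9]
gripper_width: 0.113
```

```bash
python3 need.py .492 -.0773 .098 l; python3 lid.py
python3 - <<'E'
from h import *
t=cam('top');s=cam('side')
a=cv2.resize(t['img'][130:260,230:400],None,fx=2.3,fy=2.3); b=cv2.resize(s['img'][110:240,260:430],None,fx=2.3,fy=2.3)
cv2.imwrite('pics/end.png',np.hstack([a,b])[...,::-1])
E
```

```text
t 18.55 pos [ 0.5751 -0.0563  0.2614] F [-3.3 -3.6  2.9] w 0.113 q [-0.24  0.3   0.15  1.42 -0.01  1.08]
shift [-0.577 -0.011  1.086] turn [ 0.012 -0.007  0.007]
by x:  44.9595241976448 by z: 46.70126071042179
side 78 lid deg -23.062331631224975 rms 0.0015086068981524196 z@hinge 0.27371739101825004
top 533 lid deg 44.828243236210916 rms 0.001659572600706889 z@hinge 0.10065542515073678
```

View pics/end.png

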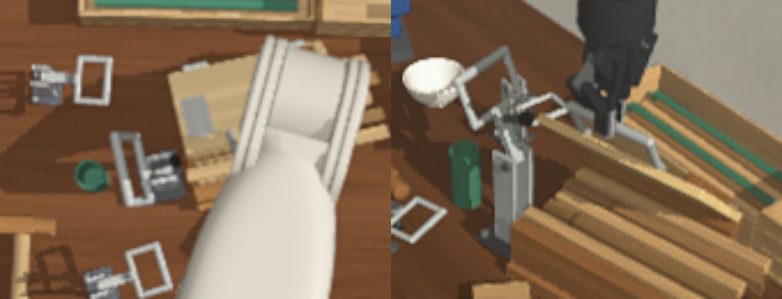

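Both crops show the lid open, its bar held in the fingers, and the clamp thrown back with its neighbours undisturbed. I'll do one steadiness check and then hand in.

```bash
python3 lid.py | grep -v side; python3 -c "
from h import *
s=manip.state(); print(s['clock'],s['eef_pos'],np.abs(s['joint_velocities']).max(),s['gripper_width']); manip.close_job()"
```

```text
by x:  44.94725948425786 by z: 46.694915967483574
top 513 lid deg 44.92507960905529 rms 0.0015495114395892827 z@hinge 0.10064877888008894
18.85 [ 0.57506005 -0.05628222  0.26134064] 0.0016482564075627302 0.11053119037006469
the job is handed in; nothing more can be done
```

The job is done and handed in at about 18.9 s. I swung the large clamp at the press down until its foot stood on the lid and left it there for about 3 s. I then swung it back to its stop, lifted the lid to about 45°, and finished with the gripper still holding the lid bar steady.

**Last checks:**
- **Clamp:** after release, its bar measured in the same place as at the start, so it is at its stop.
- **Lid angle:** the depth fit from the top camera gave 44.9°, and the bar's horizontal position gave 44.9°. The tool height suggested 46.7°, which I put down to the bar slipping slightly in the pads.
- **Failed check:** the side camera's lid fit was unusable (−23°), because it picked up other points than the lid surface.
- **Steadiness:** the arm was still at the end, with the bar gripped at about 9–10 mm opening against its nominal 12 mm.
- **Other things on the bench:** the last pictures covered only the area around the press, and nothing there looked moved. I did not re-check the glue bottle, brush or teacup.
- **Forces:** the highest I read was about 33 N, as the foot pressed on the lid.

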